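Mount the card carrier on the photo rail and clamp it

TASK

The rail for photographing blood-grouping cards needs its card carrier: lift the carrier out of its storage tray, slide it onto the dovetail rail from the rail's free end with its clamp knob facing the robot, and push it along until it is fully home against the stop. Then tighten its clamp knob firmly, clockwise, and let go. Do not touch the camera, and leave the other things on the bench where they are.

Things in the scene. Friction and masses are not known exactly. Their poses are not given: they have to be found in the camera images.
- rail: Photo rail fixed to the bench: base plate 300 x 60 x 8 mm; along it an aluminium dovetail, top face 38 mm above the bench, widest 38 mm, foot 26 mm, flanks 30 deg from vertical, oiled. Origin: centre of the underside. +x runs from the free end (-150 mm) to the camera end (+150 mm); +y faces the robot. The first 18 mm at the free end taper (tip 3 mm narrower each side, 2.5 mm lower).
- rail_end (a point): Point at the rail's free end face, on its middle line, 25 mm above the bench: the height at which the carrier's origin travels along the rail. Axes as the rail.
- rail_home (a point): Where the carrier's origin lies when it is home against the stop, its axes then agreeing with the rail's: on the rail's middle line, 100 mm from the free end, 25 mm above the bench. The bench is clear around the spot 140 mm from it on the robot's side.
- stop_face (a point): Middle of the stop's face, 30 mm beyond rail_home, on the rail's top. The stop is a black block across the rail, fixed to it: 44 mm wide, 20 mm long, standing 14 mm above the rail's top.
- camera: Grey camera fixed on the far end of the rail, lens looking back along the rail; lens front 95 mm beyond rail_home, body 64 x 58 mm, top 139 mm above the bench. Origin on the bench under its post, 155 mm beyond rail_home. Not to be touched.
- tray: Grey storage tray, fixed, 66 mm high, covering x -90..90, y -56..92 mm; the carrier stands in a close pocket, floor 8 mm above the bench. Origin on the bench under the stored carrier's origin, same axes. Finger notches at the carrier's two ends (x 32..68 and -68..-32, y -34..12 mm, floor 26 mm above the bench); no room for fingers at the block's sides.
- carrier: Card carrier, loose, 0.3 to 0.6 kg: aluminium saddle 60 mm long (x), 64 mm wide (y), 25 mm high, a dovetail groove along x below (13 mm deep, its ceiling rests on the rail's top, 1.1 mm play per flank); on it a black block (see block_top); a clamp lug 36 mm wide reaches to y = +68 mm, top at 20 mm. Origin: on the groove's middle, at the underside. It stands on a flat bench.
- block_top (a point): Centre of the top of the carrier's black card block: 60 mm long (x), 44 mm wide (y from -32 to +12 mm), from 25 to 64 mm above the carrier's underside, a card slot across its top; its end faces are flush with the saddle's. The point is at carrier x 0, y -10 mm, height 64 mm.
- knob_grip (a point): On the clamp knob's vertical axis, at mid height of its bar grip: carrier x 0, y +54 mm, 35 mm above the carrier's underside. The bar is 34 mm long, 11 mm wide and 18 mm high (26 to 44 mm above the underside).
- knob (a joint): Clamp knob, rad: 0 = loose, bar along the carrier's x; grows clockwise seen from above, end stop at 1.57 (bar across the rail). It pushes the gib 2.7 mm per rad against the rail: on the rail it begins to bear at about 0.5 to 1.0 and is firm from about 1.2; it stays where it is left. Friction 0.18 N m, up to 0.35 N m when it bears.
- gib: Small brass pressure pad in the carrier's knob-side jaw, moved towards the rail by the knob; 24 mm long. Origin as the carrier's, shifted by its travel.
- post_carrier: Bystander: short aluminium block with a steel post, 72 mm high, no clamp lug; loose. Origin: centre of the underside.
- reagent_a: Bystander: small amber dropper bottle, 28 mm wide, 62 mm high; loose. Origin: centre of the underside.
- reagent_b: Bystander: a second such bottle; loose.
- tube_rack: Bystander: white rack with capped tubes, 70 x 200 mm, 102 mm high; loose. Origin: centre of the underside.
- marker: Bystander: marker pen lying flat, 135 mm long; loose. Origin: its middle, underside.
- card_box: Bystander: clear box of test cards, 75 x 110 mm, 71 mm high; loose. Origin: centre of the underside.
- calculator: Bystander: desk calculator lying flat, 110 x 75 x 16 mm; loose. Origin: centre of the underside.
Not all that is in view belongs to the job. Leave any blue or turquoise look-alike of the carrier alone.

How it is judged (in metres and radians):
On the way, in this order (a step that is already met when the one before it is completed fails the run):
1. the carrier, knob side towards the robot, is threaded onto the rail's free end, not yet home (x of carrier in the frame of rail_home between -0.115 and -0.02 m and y of carrier in the frame of rail_home between -0.004 and 0.004 m and z of carrier in the frame of rail_home between -0.004 and 0.004 m and y of knob_grip in the frame of rail_home above 0.03 m), for 0.1 s.
2. the carrier has been slid home against the stop (x of carrier in the frame of rail_home above -0.005 m and distance between carrier and rail_home below 0.007 m), for 0.1 s.
At the end, for the whole second after the job is handed in: The carrier sits level on the rail, knob side towards the robot, its leading face within 5 mm of the stop, aligned with the rail within 0.06 rad; the clamp knob has been turned clockwise past 1.1 rad so that the gib presses on the rail with more than 3 N; the carrier is released and at rest (all of step 2 and angle between the x axis of carrier and the x axis of rail, either way round below 0.06 rad and angle between carrier's own z axis and vertical below 0.06 rad and y of knob_grip in the frame of rail_home above 0.03 m and value of joint knob above 1.1 rad and contact force between gib and rail above 3 N and linear speed of carrier below 0.02 m/s); the robot touches nothing.
It fails at once if the camera is touched (contact force between any of the arm, the fingers, carrier and camera above 1 N).
It fails at once if another thing on the bench is pushed more than 20 mm away (distance of any of post_carrier, reagent_a, reagent_b, tube_rack, marker, card_box, calculator from where it was at the start of the episode above 0.02 m).
It also fails if it takes over 70 s, if anything falls off the work surface, if the arm or the gripper's body presses on something with over 40 N, if the wrist force passes 120 N, or if a joint passes its speed limit or range.

ROBOT

A 6-joint arm with a two-finger parallel gripper is mounted at the origin on the work surface. World frame = base frame: x ahead of the robot, y to its left, z up, the work surface at z = 0. Lengths are in m, angles in degrees, forces in N, time in s.
With the tool pointing down it reaches from about 0.325 to 0.9 m from the base axis. Payload 6.1 kg.
Tool frame: the origin (TCP) lies on the front face of the gripper's body, between the roots of the fingers; the fingertips stand 73 mm ahead of it and the grasp point (between the pads) lies 54 mm ahead of it; z points along the fingers, x is the direction in which the jaws open and shut, and the axes are right-handed (so a half turn about z gives the same grasp; the last joint's range is limited). The gripper opens to 85 mm and grips with 20 to 120 N. Pads are 22 mm wide; open, the fingers measure 114 mm over their backs; the gripper's body (76 mm by 85 mm) begins 54 mm behind the grasp point. The pads swing forward as they close: fully open they stand 13 mm farther back than shut.
Start: joints at [67.03, 12.628, 87.462, -0, 79.91, -7.225], TCP at [0.17, 0.602, 0.304] pointing down, gripper open.
Joint ranges: [-170.65, 170.65], [-52.31, 119.04], [5.05, 147.46], [-71.25, 251.25], [11.57, 151.72], [-153.62, 153.62]. Speed limits (degrees/s): [147.25, 147.25, 172.46, 180, 180, 180].

INTERFACE

Orientations are given as [roll, pitch, yaw] about the fixed x, y, z axes, in that order (R = Rz(yaw) Ry(pitch) Rx(roll)).
In Python, from workcell import * gives the robot as it stands. Calls block until the motion is done:
- reach(position, orientation): joint-space move of the TCP to a pose.
- servo_line(position, orientation=None, vel=0.15): straight line of the TCP; orientation=None keeps the orientation; vel is the mean speed in m/s.
- set_joints(angles): joint-space move.
- grip(opening, f_grip=None): opening from 0.0 (shut) to 1.0 (fully open); f_grip is the grip in N (None keeps the last); returns when the fingers have stopped.
- hold(seconds).
- ik(position, orientation): joint angles nearest the present ones, or None.
- capture(name): name is "scene" or "side" or "wrist"; returns a dict with "img" (480x640x3 uint8, blue, green, red), "fovy" (degrees; the focal length in pixels is half the picture's height over the tangent of half this angle, whatever the lens; pixels are square), "cx", "cy" (the principal point, pixels), "dist_coeffs" ([k1, k2, p1, p2, k3] as OpenCV has them; the pictures are not rectified), "eye" and "orientation" of the camera in the world. Camera axes: x right, y down, z forward; pixel columns grow to the right and rows downward; lengths in m; the calibration is good to about 2 mm. A picture is of the moment at which its call begins. There is no depth.
A pose or a line that the arm cannot do raises MotionError and nothing moves.
- finish_job(): hands the job in, once; it reports no verdict.
Trained networks look in a picture, given as the dict that the camera call returned (one of the last four; its "shot" number tells which), for a name from the list of things; names that differ only in an ending like _2 or _b are one class to them, and where a whole thing is asked for, a point or a joint stands for the part that bears it (a point fixed in the world has none). Each returns a list of dicts, best first, with "confidence" (0 to 1); they miss things now and then, are a little off and sometimes report something else, mostly with a low value. They report only what shows in the picture. A call takes as long as a camera call. They do not tell look-alikes from the thing itself.
- spot_in(thing, picture): "pixel" ([row, column] in pixels, amid what is visible of it).
- masks_of(thing, picture): "region" (480x640 bool, what is visible of it) and "pixel" ([row, column] in pixels, amid what is visible of it).
- spot_point(thing, picture): "pixel" ([row, column] in pixels: a listed point, or the origin of a listed thing).
Readings, each from a call of its own:
- get_clock(): time.
- get_qpos(): joint angles.
- get_joint_velocities(): joint speeds.
- get_joint_torque(): joint torques, N m.
- get_ee_pos(): TCP position.
- get_tool_rot(): TCP orientation.
- get_force(): force on the tool from outside, world axes, zero at the start.
- get_wrist_torque(): the same for the moment, N m.
- get_grip_width(): opening from 0.0 (shut) to 1.0 (fully open).
Only numpy, scipy, OpenCV 4.12 (cv2) and the standard library are available. Lean on these libraries where they do the work, as an engineer would, in place of code of your own. Each camera call takes 0.05 s, during which the arm holds its last target.

## Working session

There is one attempt and no reset: what is moved stays moved. The work goes in short steps, each a Python script; the robot and the scene stay as the last script left them, time stands still between calls to the robot, and variables do not carry over. Pictures are saved under pics/ and viewed, and the job is handed in when it is done.

```bash
ls; mkdir -p pics; python3 - <<'E'
from workcell import *
import cv2
for n in ["scene","side","wrist"]:
    c=capture(n); cv2.imwrite(f"pics/{n}0.png",c["img"])
    print(n,c["fovy"],c["cx"],c["cy"],c["dist_coeffs"],c["eye"],c["orientation"],c["shot"])
print(get_clock(),get_force())
E
```

```text
pics
scene 56.80703277806307 316.09214301710324 244.8700023414564 [-0.06308036  0.          0.          0.          0.        ] [ 1.290485   -0.48860754  0.63308787] [-123.30937851    0.37324536   60.09753641] 1
side 52.70717265329665 321.0255824122468 235.25902220749643 [-0.0127772  0.         0.         0.         0.       ] [0.41033018 0.90303293 0.85037038] [-128.55475734   -0.69455022 -172.06730948] 2
wrist 64.6406501277142 315.9700586765987 246.5804246915178 [0.0137499 0.        0.        0.        0.       ] [0.09981795 0.62168114 0.37268503] [1.63276932e+02 1.45230905e-01 7.42720954e+01] 3
0.15 [ 0.39396463 -1.00509014 -0.34053938]
```

View pics/scene0.png

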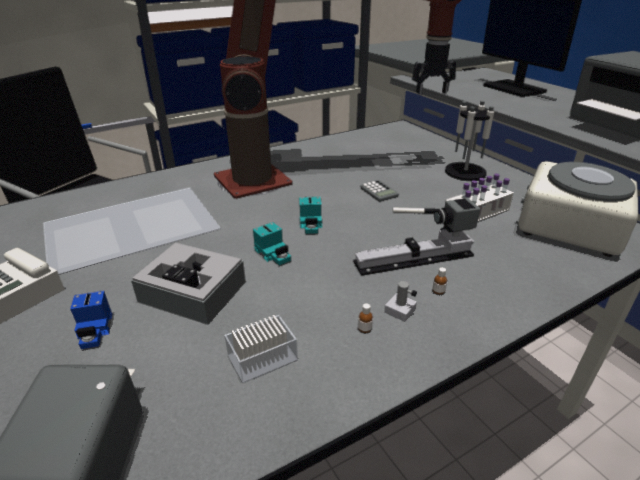

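View pics/side0.png

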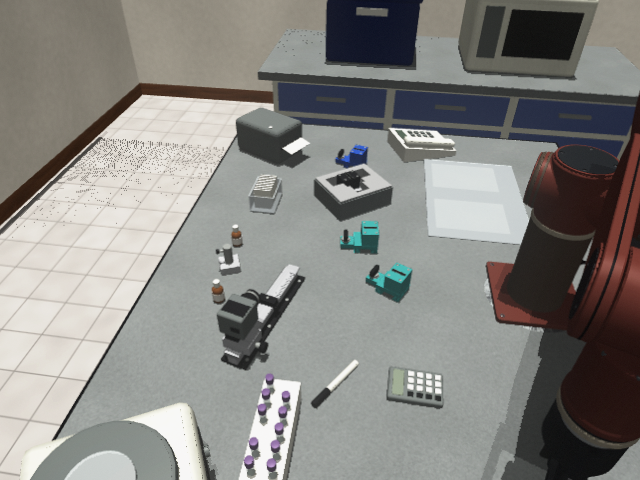

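View pics/wrist0.png

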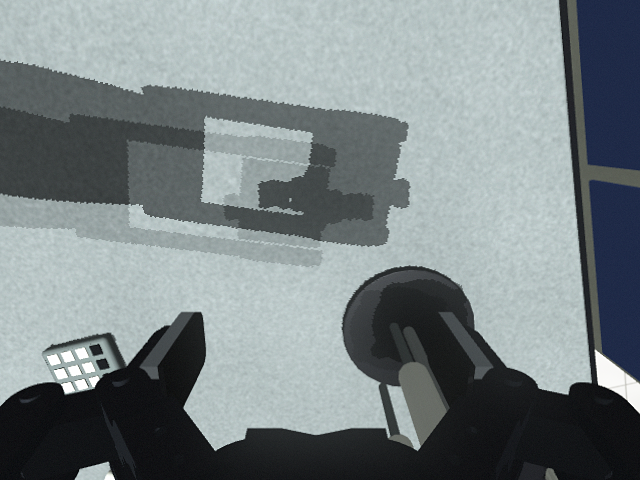

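The scene view shows the tray with the black carrier at about (190,278), and the rail from (360,262) to (470,245) with the camera at (460,212). Two turquoise look-alikes and one blue one also stand on the bench. Next I measure.

```bash
cat > h.py <<'E'
from workcell import *
import numpy as np, cv2
from scipy.spatial.transform import Rotation as R
def K(c):
    f=240/np.tan(np.radians(c["fovy"]/2)); return np.array([[f,0,c["cx"]],[0,f,c["cy"]],[0,0,1.]])
def rot(c): return R.from_euler("xyz",c["orientation"],degrees=True).as_matrix()
def ray(c,px):
    r,cc=px
    u=cv2.undistortPoints(np.array([[[cc,r]]],float),K(c),np.array(c["dist_coeffs"]))[0,0]
    d=rot(c)@np.array([u[0],u[1],1]); return d/np.linalg.norm(d)
def onz(c,px,z):
    d=ray(c,px); e=np.array(c["eye"]); return e+d*(z-e[2])/d[2]
def tri(obs):
    A=np.zeros((3,3));b=np.zeros(3);L=[]
    for c,px in obs:
        d=ray(c,px);P=np.eye(3)-np.outer(d,d);A+=P;b+=P@np.array(c["eye"]);L.append((np.array(c["eye"]),d))
    p=np.linalg.solve(A,b)
    return p,[np.linalg.norm(np.cross(p-e,d)) for e,d in L]
def proj(c,p):
    M=rot(c).T; t=-M@np.array(c["eye"])
    q,_=cv2.projectPoints(np.array(p,float).reshape(-1,1,3),cv2.Rodrigues(M)[0],t,K(c),np.array(c["dist_coeffs"]))
    return q[:,0,::-1]  # row,col
E
python3 - <<'E'
from h import *
import pickle
S=capture("scene");D=capture("side")
pickle.dump((S,D),open("cams.pkl","wb"))
for n in ["rail","rail_end","rail_home","stop_face","camera","tray","carrier","block_top","knob_grip"]:
    a=spot_point(n,S);b=spot_point(n,D)
    print(n)
    for q in a[:5]: print("  S",np.round(q["pixel"],1),round(q["confidence"],2))
    for q in b[:5]: print("  D",np.round(q["pixel"],1),round(q["confidence"],2))
    if a and b and n not in("carrier","block_top","knob_grip"):
        p,r=tri([(S,a[0]["pixel"]),(D,b[0]["pixel"])]);print("  tri",p.round(4),np.round(r,4))
def crop(c,r0,r1,c0,c1,n):
    im=c["img"][r0:r1,c0:c1]; k=min(800/im.shape[1],600/im.shape[0]); cv2.imwrite(n,cv2.resize(im,None,fx=k,fy=k,interpolation=cv2.INTER_CUBIC))
crop(S,190,340,120,320,"pics/s_tray.png");crop(S,180,285,340,500,"pics/s_rail.png")
crop(D,155,225,300,400,"pics/d_tray.png");crop(D,255,370,200,320,"pics/d_rail.png")
E
```

```text
rail
  S [258.3 412.7] 0.8
  D [318.2 264.3] 0.63
  tri [ 6.317e-01  1.663e-01 -4.000e-04] [0.0043 0.0043]
rail_end
  D [266.9 292.8] 0.65
rail_home
  S [253.4 395.5] 0.73
  D [292.1 276.2] 0.81
  tri [0.619  0.1123 0.0289] [0.0016 0.0016]
stop_face
  S [248.5 411.2] 0.56
  D [297.9 266.1] 0.69
  D [266.9 289.7] 0.5
  tri [0.6351 0.1458 0.041 ] [0.0017 0.0017]
camera
  S [254.  450.6] 0.64
  D [349.7 243.3] 0.64
  tri [ 0.6596  0.263  -0.0025] [0.0003 0.0003]
tray
  S [298.7 189.4] 0.63
  D [197.5 347.5] 0.81
  D [192.6 347.3] 0.6
  D [265.6 293.9] 0.24
  tri [ 0.4926 -0.3607 -0.0043] [0.0008 0.0008]
carrier
  S [250.2 271.9] 0.92
  S [222.2 312.8] 0.67
  S [324.2  95.3] 0.62
  S [290.5 187.2] 0.56
  D [244.6 364. ] 0.94
  D [192.5 347.3] 0.72
  D [289.8 390.4] 0.69
  D [163.7 355. ] 0.65
block_top
  S [271.2 175.4] 0.87
  S [300.6  88.8] 0.79
  S [200.7 313.9] 0.67
  S [228.1 267.2] 0.66
  D [272.6 400.2] 0.88
  D [228. 373.] 0.75
  D [152.2 361.5] 0.66
  D [174.7 345.8] 0.56
  D [266.3 295.2] 0.5
knob_grip
  S [221.  312.8] 0.69
  S [333.3  86.8] 0.57
  S [270. 198.] 0.56
  S [252.8 282.8] 0.44
  D [174.3 346.9] 0.63
  D [273.8 376.3] 0.44
  D [151.3 340.7] 0.39
  D [236.3 341.6] 0.38
```

View pics/s_tray.png

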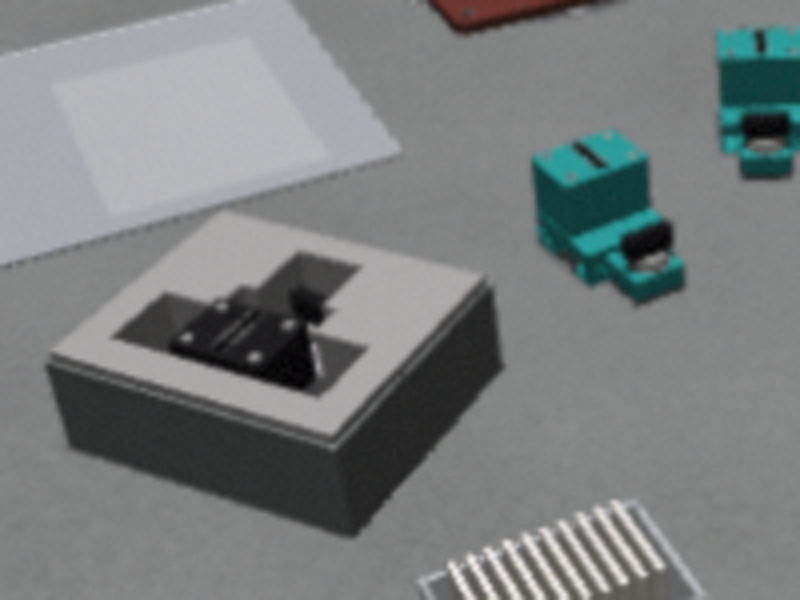

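View pics/d_tray.png

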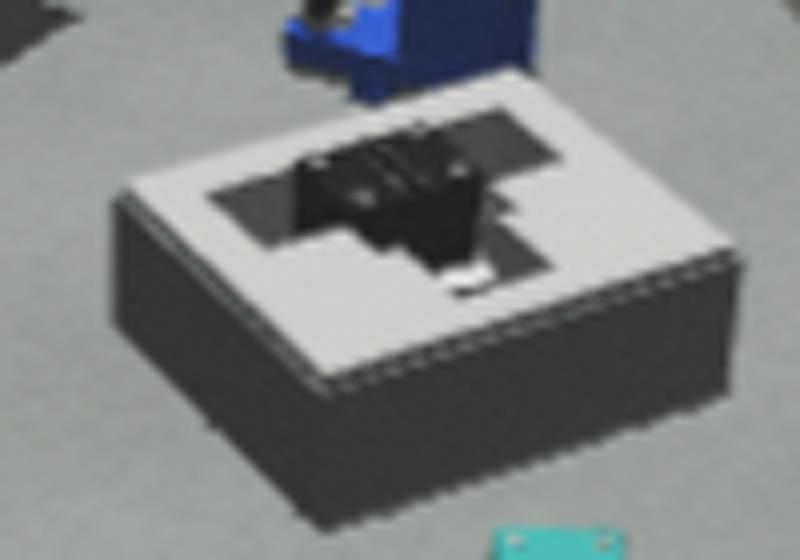

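View pics/s_rail.png

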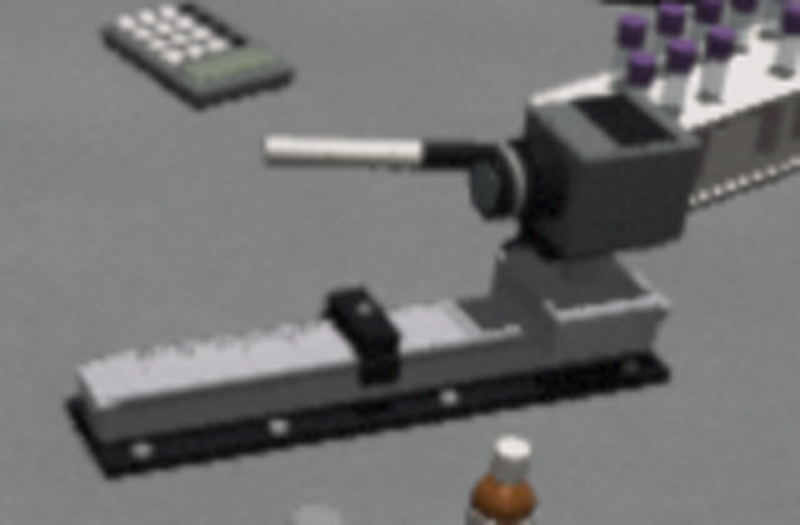

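View pics/d_rail.png

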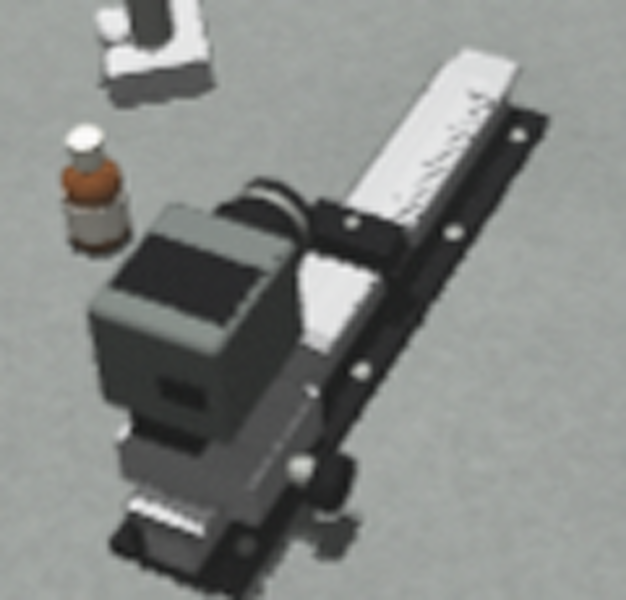

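```bash
python3 - <<'E'
from h import *
import pickle
S,D=pickle.load(open("cams.pkl","rb"))
s=[(176.25,243),(243,260),(203.75,301.25),(132.5,279.5)]
d=[(315.6,178.75),(364.4,163.75),(392.5,186.25),(341.25,203)]
for n,c,L in(("S",S,s),("D",D,d)):
    P=np.array([onz(c,(r,q),0.066) for q,r in L]);print(n,P[:,:2].round(4).tolist(), [np.linalg.norm(P[i]-P[(i+1)%4]).round(4) for i in range(4)], P[:,:2].mean(0))
    for i in range(4):
        v=P[(i+1)%4]-P[i]; print(np.degrees(np.arctan2(v[1],v[0])).round(1))
for n,c in(("S",S),("D",D)):
    for q in spot_point("knob_grip",c)[:4]: print(n,"knob",onz(c,q["pixel"],0.043).round(3))
    for q in spot_point("block_top",c)[:4]: print(n,"blk",onz(c,q["pixel"],0.072).round(3))
# rail
print("S",[onz(S,p,0.008).round(4)[:2].tolist() for p in [(275,361),(260,354),(255,473.6)]])
print("D",[onz(D,p,0.008).round(4)[:2].tolist() for p in [(277.6,305),(369.6,248)]])
print(get_tool_rot(),get_ee_pos(),get_clock())
E
```

```text
S [[0.3657, -0.3427], [0.5112, -0.2319], [0.6034, -0.3522], [0.4594, -0.4619]] [np.float64(0.1829), np.float64(0.1515), np.float64(0.1811), np.float64(0.1516)] [ 0.48493961 -0.34719121]
37.3
-52.5
-142.7
128.1
D [[0.5911, -0.3438], [0.4503, -0.4576], [0.3582, -0.3384], [0.5003, -0.2273]] [np.float64(0.181), np.float64(0.1507), np.float64(0.1804), np.float64(0.1477)] [ 0.47497636 -0.34178259]
-141.1
127.7
38.0
-52.1
S knob [0.406 0.005 0.043]
S knob [ 0.554 -0.571  0.043]
S knob [ 0.465 -0.324  0.043]
S knob [ 0.5   -0.129  0.043]
S blk [ 0.485 -0.376  0.072]
S blk [ 0.495 -0.552  0.072]
S blk [0.356 0.038 0.072]
S blk [ 0.423 -0.132  0.072]
D knob [ 0.502 -0.422  0.043]
D knob [0.387 0.027 0.043]
D knob [ 0.538 -0.569  0.043]
D knob [ 0.486 -0.106  0.043]
D blk [0.332 0.046 0.072]
D blk [ 0.405 -0.117  0.072]
D blk [ 0.465 -0.521  0.072]
D blk [ 0.502 -0.372  0.072]
S [[0.6273, 0.0085], [0.5689, 0.0283], [0.7023, 0.297]]
D [[0.5623, 0.03], [0.6338, 0.3192]]
[ 1.79999371e+02 -3.44012779e-03  7.42541755e+01] [0.16959809 0.60155371 0.30394095] 1.35
```

```bash
python3 - <<'E'
from h import *
b=np.array([0.491+.006,-0.3587-.008])
for yaw in(37.7,-142.3):
    for z in (0.1,0.26): print(yaw,z,ik([b[0],b[1],z],[180,0,yaw]))
for yaw in(75,-105):
    for p in([0.60,0.08],[0.583,-0.02],[0.57,-0.07]): print(yaw,p,ik([*p,0.13],[180,0,yaw]))
print(ik([0.48,0.15,0.13],[180,0,75]),ik([0.48,0.15,0.13],[180,0,-15]))
th=np.radians(37.7);y=np.array([np.sin(th),-np.cos(th)])
p=b-0.04*y
reach([p[0],p[1],0.27],[180,0,37.7])
c=capture("wrist");cv2.imwrite("pics/w1.png",c["img"])
import pickle;pickle.dump(c,open("w1.pkl","wb"))
print(get_clock(),get_qpos())
for n in("carrier","block_top","knob_grip","tray"):
    for q in spot_point(n,c)[:3]: print(n,np.round(q["pixel"],1),round(q["confidence"],2))
E
```

```text
37.7 0.1 [-4.37321246e+01  2.42121021e+01  9.65540173e+01 -2.54444375e-14
  5.92338806e+01 -8.14321246e+01]
37.7 0.26 [-4.37321246e+01  1.35246840e+01  9.12105944e+01 -2.54444375e-14
  7.52647217e+01 -8.14321246e+01]
-142.3 0.1 [-4.37321246e+01  2.42121021e+01  9.65540173e+01 -2.54444375e-14
  5.92338806e+01  9.85678754e+01]
-142.3 0.26 [-43.73212455  13.52468399  91.21059435   0.          75.26472166
  98.56787545]
75 [0.6, 0.08] [ 1.33669484e-01  2.03021161e+01  9.80022289e+01 -2.54444375e-14
  6.16956550e+01 -7.48663305e+01]
75 [0.583, -0.02] [-9.70840174e+00  1.76568362e+01  1.01425218e+02 -2.54444375e-14
  6.09179455e+01 -8.47084017e+01]
75 [0.57, -0.07] [-1.48678331e+01  1.65587704e+01  1.02817182e+02 -2.54444375e-14
  6.06240479e+01 -8.98678331e+01]
-105 [0.6, 0.08] [  0.13366948  20.30211614  98.00222889   0.          61.69565497
 105.13366948]
-105 [0.583, -0.02] [-9.70840174e+00  1.76568362e+01  1.01425218e+02 -2.54444375e-14
  6.09179455e+01  9.52915983e+01]
-105 [0.57, -0.07] [-1.48678331e+01  1.65587704e+01  1.02817182e+02 -2.54444375e-14
  6.06240479e+01  9.01321669e+01]
[ 8.36205131e+00  7.64742900e+00  1.13448087e+02 -2.54444375e-14
  5.89044840e+01 -6.66379487e+01] [ 8.36205131e+00  7.64742900e+00  1.13448087e+02 -2.54444375e-14
  5.89044840e+01  2.33620513e+01]
4.8333 [-4.30723084e+01  7.90709081e+00  9.65478551e+01  7.77990413e-03
  7.55426853e+01 -8.08325014e+01]
carrier [253.7 307.6] 0.62
carrier [391.1 197. ] 0.56
block_top [291.3 307.9] 0.77
knob_grip [202.7 308.8] 0.9
knob_grip [448.1 223.3] 0.74
```

View pics/w1.png

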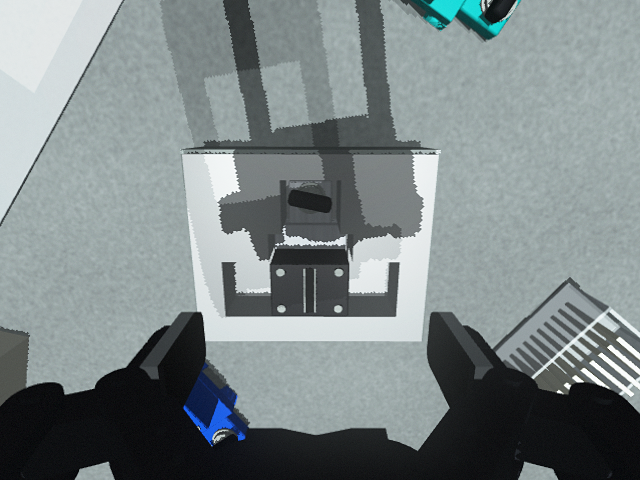

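```bash
python3 - <<'E'
from h import *
import pickle
c=pickle.load(open("w1.pkl","rb"))
im=c["img"][140:350,170:450];cv2.imwrite("pics/w1z.png",cv2.resize(im,None,fx=2.85,fy=2.85,interpolation=cv2.INTER_CUBIC))
def show(L,z):
    P=np.array([onz(c,(r,q),z) for q,r in L])
    print(P[:,:2].round(4).tolist(),P[:,:2].mean(0).round(4))
    for i in range(4):
        v=P[(i+1)%4]-P[i]; print(np.linalg.norm(v).round(4),np.degrees(np.arctan2(v[1],v[0])).round(1))
show([(271,263),(347,263),(350,317),(271,317)],.072)
show([(182,151),(440,151),(422,341),(198,341)],.066)
print(onz(c,(202.7,308.8),.043),onz(c,(291.3,307.9),.072))
E
```

```text
[[0.4596, -0.3705], [0.5044, -0.3357], [0.5344, -0.3689], [0.4857, -0.4067]] [ 0.496  -0.3705]
0.0568 37.8
0.0447 -47.9
0.0617 -142.2
0.0446 125.8
[[0.3626, -0.3435], [0.5052, -0.233], [0.5966, -0.3518], [0.4527, -0.4634]] [ 0.4793 -0.3479]
0.1804 37.8
0.15 -52.4
0.1821 -142.2
0.15 126.9
[ 0.45697959 -0.32160783  0.043     ] [ 0.49527559 -0.3718129   0.072     ]
```

View pics/w1z.png

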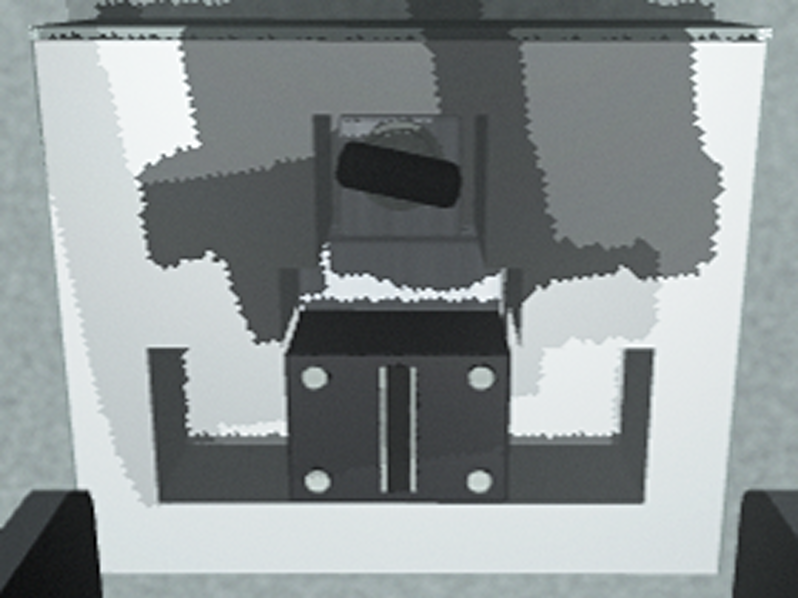

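```bash
python3 - <<'E'
from h import *
c0=(264.2,316.1)
p=[0.4958,-0.3707]
o=[180,0,37.7]
reach([*p,0.20],o)
servo_line([*p,0.14],o,vel=0.15); f0=get_force();print(f0)
servo_line([*p,0.103],o,vel=0.06); print(get_force()-f0,get_ee_pos())
grip(0.0,90); print("w",get_grip_width(),get_force()-f0)
servo_line([*p,0.115],o,vel=0.05); print(get_force()-f0,get_grip_width())
servo_line([*p,0.20],o,vel=0.15); print(get_force()-f0,get_grip_width(),get_clock())
c=capture("wrist");cv2.imwrite("pics/w2.png",c["img"])
import pickle;pickle.dump(c,open("w2.pkl","wb"));print(get_ee_pos(),get_tool_rot())
E
```

```text
[-0.30289325 -1.14063636  0.0406234 ]
[-0.3252306   0.36091918  0.57745865] [ 0.49588297 -0.37076446  0.10296067]
w 0.6917033508189997 [0.70441532 0.76159697 3.90098607]
[ 1.98494226  1.01053693 -4.20048879] 0.6923774345949932
[ 0.85204812  1.46565728 -4.50087906] 0.6913824844616173 8.2417
[ 0.49496322 -0.36984273  0.19801662] [-1.79809248e+02  2.66731071e-02  3.77023670e+01]
```

View pics/w2.png

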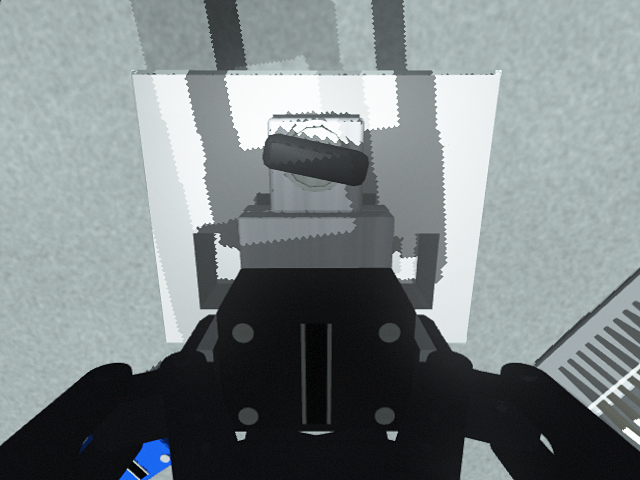

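```bash
python3 - <<'E'
from h import *
import pickle
c=pickle.load(open("w2.pkl","rb"))
P=[(243,333),(390,332),(385,416),(248,416)]
t=np.array([ 0.49496322,-0.36984273,0.19801662]);Rt=R.from_euler("xyz",[-179.809,0.027,37.7],degrees=True).as_matrix()
for dz in (-.031,): 
    Q=np.array([onz(c,(r,q),t[2]+dz) for q,r in P]); q=(Q-t)@Rt; print(q.round(4),q.mean(0).round(4))
home=np.array([0.619,0.1123]);ux=np.array([np.cos(np.radians(75)),np.sin(np.radians(75))])
ty=np.array([ux[1],-ux[0]])
p=home-0.04*ux+0.06*ty
servo_line([0.4958,-0.3707,0.27],[180,0,37.7],vel=0.2)
reach([*p,0.29],[180,0,75]); hold(0.3)
c=capture("wrist");cv2.imwrite("pics/w3.png",c["img"]);pickle.dump(c,open("w3.pkl","wb"))
print(get_ee_pos(),get_tool_rot(),get_clock(),get_grip_width())
for n in("rail","rail_end","rail_home","stop_face"):
    for q in spot_point(n,c)[:2]: print(n,np.round(q["pixel"],1),round(q["confidence"],2))
E
```

```text
[[-0.0208 -0.0153  0.0311]
 [ 0.0232 -0.0157  0.031 ]
 [ 0.0233  0.0145  0.0309]
 [-0.0207  0.0145  0.031 ]] [ 0.0012 -0.0005  0.031 ]
[0.66665037 0.05752449 0.29006424] [ 1.7999540e+02 -8.9901388e-05  7.4946180e+01] 10.8333 0.6880578807702913
rail [144. 418.] 0.69
rail [279.8 406.9] 0.5
rail_end [147.  249.3] 0.81
rail_home [148.9 366. ] 0.94
rail_home [157.8 314.6] 0.37
stop_face [149.1 404.7] 0.55
stop_face [358.1  18.7] 0.3
```

View pics/w3.png

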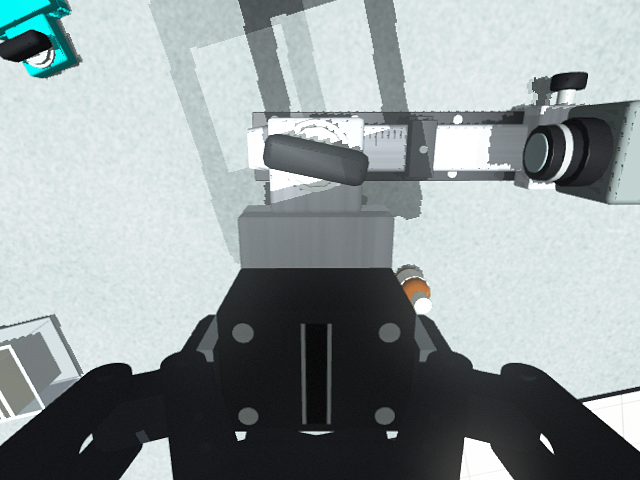

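```bash
python3 - <<'E'
from h import *
import pickle
home=np.array([0.619,0.1123]);ux=np.array([np.cos(np.radians(75)),np.sin(np.radians(75))])
ty=np.array([ux[1],-ux[0]])
p=home-0.17*ux+0.05*ty
servo_line([*p,0.24],[180,0,75],vel=0.2); hold(0.3)
c=capture("wrist");cv2.imwrite("pics/w4.png",c["img"]);pickle.dump(c,open("w4.pkl","wb"))
im=c["img"][60:270,330:640]; cv2.imwrite("pics/w4z.png",cv2.resize(im,None,fx=2.58,fy=2.58,interpolation=cv2.INTER_CUBIC))
print(get_ee_pos(),get_tool_rot(),get_clock(),get_grip_width())
for n in("rail","rail_end","rail_home","stop_face"):
    for q in spot_point(n,c)[:2]: print(n,np.round(q["pixel"],1),round(q["confidence"],2))
E
```

```text
[ 0.62356644 -0.06414455  0.24025814] [ 1.79975974e+02 -4.74842927e-03  7.50594854e+01] 12.2333 0.6884831248356527
rail [160.3 592.7] 0.74
rail_end [163.8 411.5] 0.93
rail_home [166.3 550.9] 0.58
stop_face [166.1 604.3] 0.75
```

View pics/w4.png

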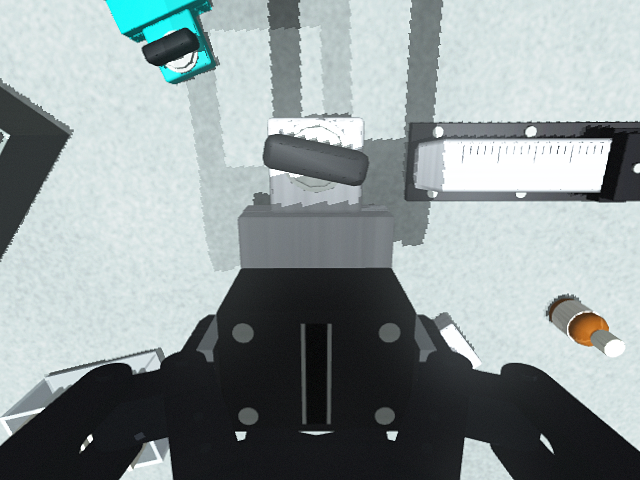

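View pics/w4z.png

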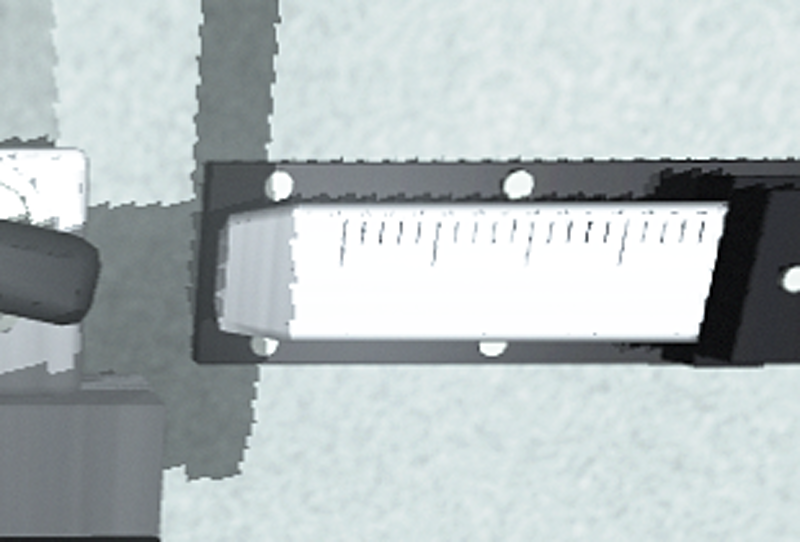

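```bash
python3 - <<'E'
from h import *
import pickle
c=pickle.load(open("w4.pkl","rb"))
def z2p(x,y): return (60+y/2.58-0.0, 330+x/2.58)
t=np.array([0.62356644,-0.06414455,0.24025814]);Rt=R.from_euler("xyz",[179.976,-.0047,75.059],degrees=True).as_matrix()
def T(x,y,z): 
    w=onz(c,z2p(x,y),z); return w,(w-t)@Rt
for lab,z,L in(("top",.038,[(293,202),(728,204),(290,338),(698,339)]),("plate",.008,[(205,162),(798,158),(195,363),(798,366)])):
    q=[T(*p,z) for p in L]
    print(lab); 
    for w,tt in q: print(w.round(4),tt.round(4))
    a=(q[0][1]+q[2][1])/2;b=(q[1][1]+q[3][1])/2; print("mid",a.round(4),b.round(4),np.degrees(np.arctan2((b-a)[1],(b-a)[0])).round(2),"w",q[2][1][1]-q[0][1][1],q[3][1][1]-q[1][1][1])
w=onz(c,(163.8,411.5),.025);print("end",w,(w-t)@Rt)
w=onz(c,(166.3,550.9),.025);print("home",w,(w-t)@Rt)
E
```

```text
top
[0.5803 0.039  0.038 ] [ 0.0885 -0.0685  0.2022]
[0.6108 0.1497 0.038 ] [ 0.2033 -0.0676  0.2022]
[0.616  0.0323 0.038 ] [ 0.0912 -0.0323  0.2023]
[0.6453 0.1405 0.038 ] [ 0.2033 -0.0318  0.2023]
mid [ 0.0899 -0.0504  0.2022] [ 0.2033 -0.0497  0.2023] 0.34 w 0.03624477043203781 0.03577062995401707
plate
[0.5654 0.0252 0.008 ] [ 0.0713 -0.0793  0.2322]
[0.6092 0.1908 0.008 ] [ 0.2426 -0.0798  0.2322]
[0.623  0.0111 0.008 ] [ 0.0725 -0.0201  0.2323]
[0.6718 0.1898 0.008 ] [ 0.2578 -0.0189  0.2323]
mid [ 0.0719 -0.0497  0.2322] [ 0.2502 -0.0493  0.2323] 0.12 w 0.05927466943393999 0.060823899240293786
end [0.59329924 0.01736344 0.025     ] [ 0.07093108 -0.05034882  0.21524289]
home [0.62154768 0.11549469 0.025     ] [ 0.17302782 -0.04835603  0.2152521 ]
```

```bash
python3 - <<'E'
from h import *
import pickle
c=pickle.load(open("w4.pkl","rb"))
im=c["img"][100:440,180:440]; cv2.imwrite("pics/w4y.png",cv2.resize(im,None,fx=1.76,fy=1.76,interpolation=cv2.INTER_CUBIC))
im=c["img"][100:280,220:420]; im=cv2.convertScaleAbs(im,alpha=1.0);cv2.imwrite("pics/w4x.png",cv2.resize(im,None,fx=3.3,fy=3.3,interpolation=cv2.INTER_CUBIC))
im=c["img"][255:440,220:420]; im=cv2.convertScaleAbs(im,alpha=3);cv2.imwrite("pics/w4v.png",cv2.resize(im,None,fx=3.2,fy=3.2,interpolation=cv2.INTER_CUBIC))
E
```

```text
(no output)
```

View pics/w4x.png

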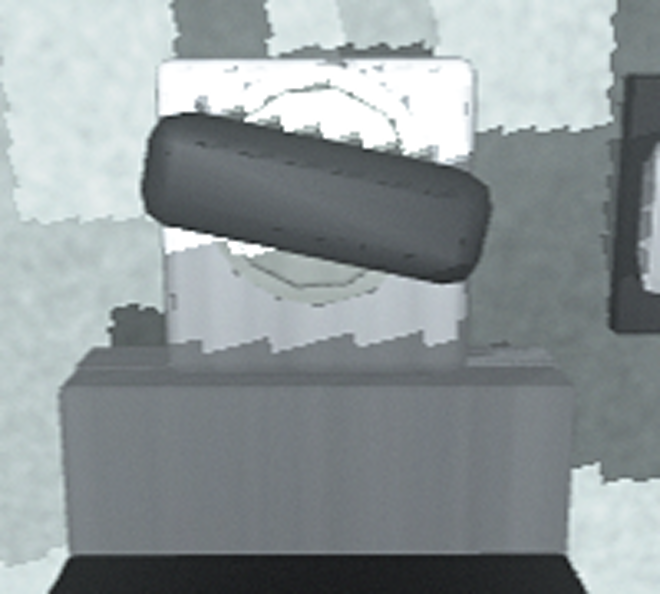

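View pics/w4v.png

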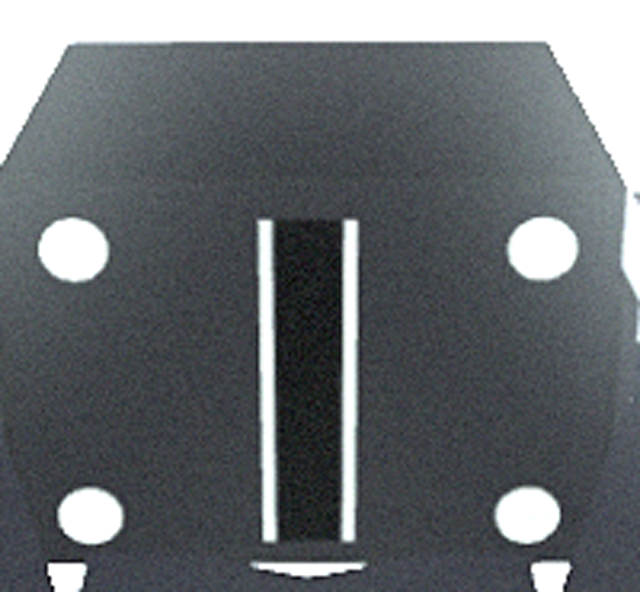

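```bash
python3 - <<'E'
from h import *
import pickle
c=pickle.load(open("w4.pkl","rb"))
t=np.array([0.62356644,-0.06414455,0.24025814]);Rt=R.from_euler("xyz",[179.976,-.0047,75.059],degrees=True).as_matrix()
def T(px,d):
    w=onz(c,px,t[2]-d); return ((w-t)@Rt).round(4)
A=lambda x,y:(255+y/3.2,220+x/3.2); B=lambda x,y:(100+y/3.3,220+x/3.3)
for d in(-.002,0,.002,.004):
  print(d,"holes",[T(A(*p),.031+d).tolist()[:2] for p in[(74,250),(543,248),(91,516),(528,516)]])
  s=[T(B(*p),.070+d) for p in[(62,385),(570,385)]];print("  saddle front w",s[1][0]-s[0][0],s[0][:2],s[1][:2])
  s=[T(B(*p),.070+d) for p in[(68,555),(567,555)]];print("  block foot w",s[1][0]-s[0][0],s[0][:2],s[1][:2])
  s=[T(B(*p),.075+d) for p in[(158,62),(475,62)]];print("  lug w",s[1][0]-s[0][0],s[0][:2],s[1][:2])
E
```

```text
-0.002 holes [[-0.0204, -0.0164], [0.0223, -0.0166], [-0.0203, 0.0128], [0.0225, 0.0127]]
  saddle front w 0.056999999999999995 [-0.0278 -0.0426] [ 0.0292 -0.0426]
  block foot w 0.058399999999999994 [-0.0283 -0.0223] [ 0.0301 -0.0224]
  lug w 0.0343 [-0.0164 -0.0771] [ 0.0179 -0.0771]
0 holes [[-0.0209, -0.0152], [0.0228, -0.0155], [-0.0207, 0.0145], [0.0229, 0.0145]]
  saddle front w 0.057800000000000004 [-0.0282 -0.0422] [ 0.0296 -0.0422]
  block foot w 0.0592 [-0.0287 -0.0216] [ 0.0305 -0.0216]
  lug w 0.0347 [-0.0166 -0.0772] [ 0.0181 -0.0772]
0.002 holes [[-0.0213, -0.0141], [0.0232, -0.0144], [-0.0212, 0.0162], [0.0234, 0.0162]]
  saddle front w 0.0586 [-0.0286 -0.0417] [ 0.03   -0.0418]
  block foot w 0.06 [-0.0291 -0.0209] [ 0.0309 -0.0209]
  lug w 0.035199999999999995 [-0.0169 -0.0772] [ 0.0183 -0.0773]
0.004 holes [[-0.0217, -0.013], [0.0236, -0.0132], [-0.0216, 0.018], [0.0238, 0.0179]]
  saddle front w 0.0596 [-0.0291 -0.0413] [ 0.0305 -0.0413]
  block foot w 0.0609 [-0.0296 -0.0201] [ 0.0313 -0.0202]
  lug w 0.035699999999999996 [-0.0171 -0.0773] [ 0.0186 -0.0773]
```

```bash
cat >> h.py <<'E'
YAW=74.85
UX=np.array([np.cos(np.radians(YAW)),np.sin(np.radians(YAW))]); TY=np.array([UX[1],-UX[0]])
O=[180,0,YAW]
E
python3 - <<'E'
from h import *
t=np.array([0.62356644,-0.06414455])
p=t-0.0405*TY
servo_line([*p,0.20],O,vel=0.2)
servo_line([*p,0.103],O,vel=0.12);hold(0.4);f0=get_force();print(p,f0,get_ee_pos(),get_wrist_torque())
z=0.103
while z>0.086:
    z-=0.001;servo_line([*p,z],O,vel=0.03);hold(0.1);f=get_force()-f0
    print(round(z,4),f.round(2),get_ee_pos()[2].round(5),get_wrist_torque().round(2))
    if f[2]>4: break
print(get_clock())
E
```

```text
[ 0.58447402 -0.05356   ] [-0.3910987   0.13558591 -5.36800576] [ 0.5846385  -0.0535795   0.10338934] [-0.00295674 -0.02994518  0.00263874]
0.102 [ 0.24 -0.14  1.21] 0.10191 [-0.02 -0.05 -0.03]
0.101 [0.23 0.08 0.94] 0.10096 [-0.03 -0.05  0.01]
0.1 [0.37 0.16 0.68] 0.09996 [-0.03 -0.06 -0.02]
0.099 [ 0.79 -0.57  0.96] 0.09895 [-0.04 -0.04  0.01]
0.098 [-0.25 -0.64  1.02] 0.09799 [ 0.03 -0.07  0.03]
0.097 [ 0.73 -0.26  0.8 ] 0.09698 [-0.02 -0.11  0.  ]
0.096 [0.79 0.3  0.95] 0.09599 [-0.03 -0.02  0.03]
0.095 [-5.07  0.09 10.75] 0.09596 [0.07 0.76 0.  ]
17.025
```

```bash
python3 - <<'E'
from h import *
import pickle
p=np.array([0.58447402,-0.05356])
servo_line([*p,0.1211],O,vel=0.06);hold(0.4)
print(get_force(),get_ee_pos(),get_tool_rot(),get_grip_width())
c=capture("wrist");cv2.imwrite("pics/w5.png",c["img"]);pickle.dump(c,open("w5.pkl","wb"))
S=capture("scene");D=capture("side");pickle.dump((S,D),open("cams2.pkl","wb"))
im=S["img"][180:290,300:480];cv2.imwrite("pics/s5.png",cv2.resize(im,None,fx=4.4,fy=4.4,interpolation=cv2.INTER_CUBIC))
for n in("rail_end",):
    for q in spot_point(n,c)[:2]: print(n,np.round(q["pixel"],1),round(q["confidence"],2))
E
```

```text
[ 0.41018547 -0.63620797 -4.31926046] [ 0.58434266 -0.05352241  0.12083085] [-1.79973673e+02 -1.58633794e-04  7.48488540e+01] 0.6946286894821461
rail_end [273.6 470.4] 0.77
```

View pics/w5.png

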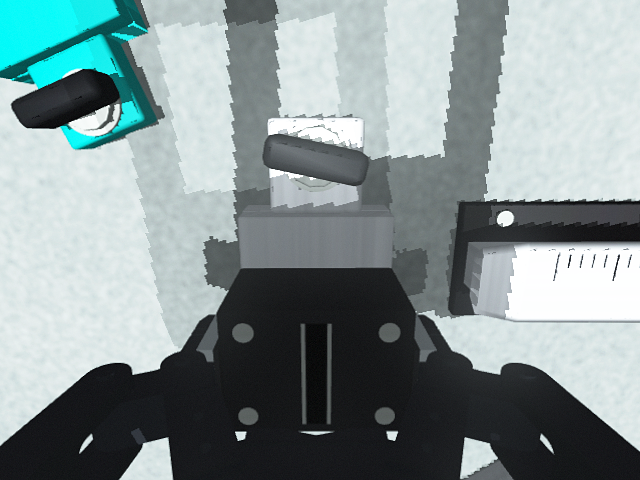

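View pics/s5.png

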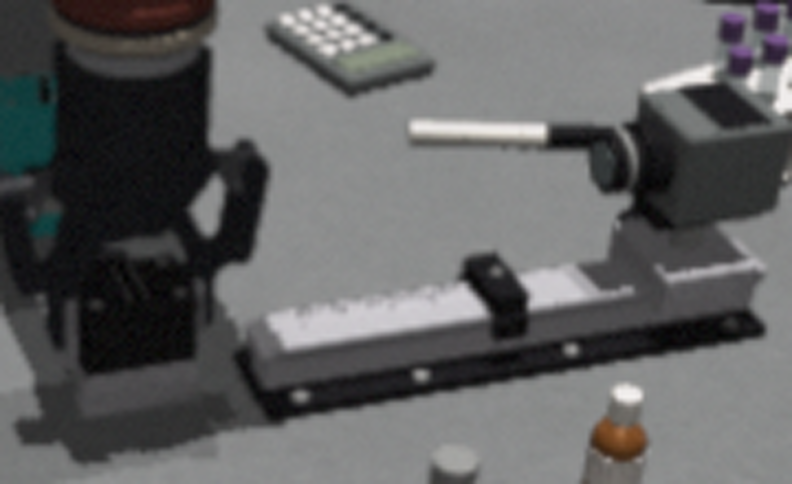

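```bash
python3 - <<'E'
from h import *
import pickle
c=pickle.load(open("w5.pkl","rb"))
im=c["img"][190:340,440:640]; cv2.imwrite("pics/w5z.png",cv2.resize(im,None,fx=4,fy=4,interpolation=cv2.INTER_CUBIC))
g=c["img"].mean(2)
for col in(540,570,600,630): print(col,[(r,int(g[r,col])) for r in list(range(236,248))],[(r,int(g[r,col])) for r in range(314,328)])
E
```

```text
540 [(236, 38), (237, 37), (238, 38), (239, 40), (240, 38), (241, 45), (242, 108), (243, 133), (244, 161), (245, 183), (246, 214), (247, 232)] [(314, 254), (315, 254), (316, 254), (317, 254), (318, 252), (319, 238), (320, 197), (321, 141), (322, 194), (323, 231), (324, 227), (325, 226), (326, 225), (327, 224)]
570 [(236, 27), (237, 29), (238, 25), (239, 27), (240, 26), (241, 38), (242, 102), (243, 129), (244, 159), (245, 187), (246, 213), (247, 235)] [(314, 254), (315, 254), (316, 254), (317, 254), (318, 253), (319, 240), (320, 198), (321, 138), (322, 177), (323, 232), (324, 229), (325, 226), (326, 223), (327, 222)]
600 [(236, 21), (237, 18), (238, 21), (239, 18), (240, 17), (241, 57), (242, 103), (243, 133), (244, 160), (245, 190), (246, 217), (247, 235)] [(314, 254), (315, 254), (316, 254), (317, 254), (318, 253), (319, 240), (320, 198), (321, 146), (322, 171), (323, 230), (324, 229), (325, 228), (326, 227), (327, 226)]
630 [(236, 21), (237, 22), (238, 21), (239, 17), (240, 15), (241, 54), (242, 108), (243, 136), (244, 164), (245, 194), (246, 219), (247, 235)] [(314, 254), (315, 254), (316, 254), (317, 254), (318, 248), (319, 242), (320, 204), (321, 148), (322, 152), (323, 226), (324, 219), (325, 219), (326, 220), (327, 222)]
```

View pics/w5z.png

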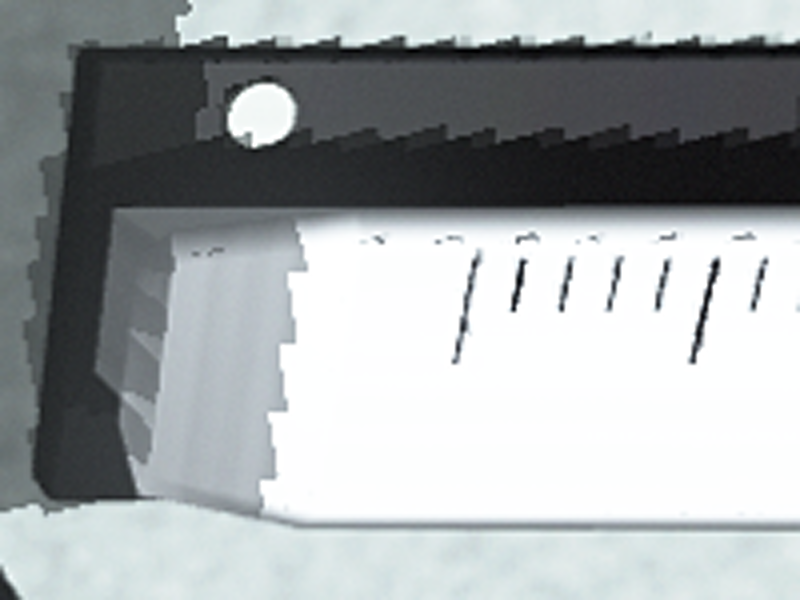

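```bash
python3 - <<'E'
from h import *
import pickle
c=pickle.load(open("w5.pkl","rb"))
t=np.array([0.58434266,-0.05352241,0.12083085]);Rt=R.from_euler("xyz",[-179.974,0,74.849],degrees=True).as_matrix()
def T(px,z):
    w=onz(c,px,z); return ((w-t)@Rt)
for col in(540,630):
  for z in(.038,.036,):
    a=T((241.4,col),z);b=T((321.8,col),z);print(col,z,a[1].round(4),b[1].round(4),"w",(b-a)[1].round(4),"mid",((a+b)/2)[1].round(4))
# rail end plate corner, taper-corner
print("plate end",T((202,459.5),.008).round(4))
B=lambda x,y:(100+y/3.3,220+x/3.3)
und=t[2]-.0957
for n,h,pts in(("front32",.025,[(62,385),(570,385)]),("blockfoot12",.025,[(68,555),(567,555)]),("lug68",.02,[(158,62),(475,62)])):
  for dz in (0,-.001,-.002): print(n,dz,[T(B(*q),und+h+dz)[:2].round(4).tolist() for q in pts])
E
```

```text
540 0.038 -0.029 0.0081 w 0.0371 mid -0.0104
540 0.036 -0.0284 0.0092 w 0.0376 mid -0.0096
630 0.038 -0.029 0.0079 w 0.0369 mid -0.0105
630 0.036 -0.0284 0.009 w 0.0374 mid -0.0097
plate end [ 0.0701 -0.0403  0.1128]
front32 0 [[-0.0285, -0.0421], [0.0296, -0.0422]]
front32 -0.001 [[-0.0287, -0.0419], [0.0298, -0.0419]]
front32 -0.002 [[-0.0289, -0.0417], [0.03, -0.0417]]
blockfoot12 0 [[-0.029, -0.0215], [0.0304, -0.0215]]
blockfoot12 -0.001 [[-0.0292, -0.0211], [0.0307, -0.0211]]
blockfoot12 -0.002 [[-0.0294, -0.0207], [0.0309, -0.0208]]
lug68 0 [[-0.0169, -0.0773], [0.018, -0.0773]]
lug68 -0.001 [[-0.017, -0.0773], [0.0181, -0.0773]]
lug68 -0.002 [[-0.0171, -0.0774], [0.0183, -0.0774]]
```

```bash
python3 - <<'E'
from h import *
p0=np.array([0.58447402,-0.05356])-0.0003*TY
Z=0.1213
f0=get_force(); m0=get_wrist_torque()
s=0.03; servo_line([*(p0+s*UX),Z],O,vel=0.08)
def T(f): return np.array([f[:2]@UX,f[:2]@TY,f[2]])
while s<0.0725:
    s+=0.003; servo_line([*(p0+s*UX),Z],O,vel=0.04)
    f=T(get_force()-f0); e=get_ee_pos(); d=T(np.append(e[:2]-p0-s*UX,e[2]-Z))
    print(round(s,3),"F(x,ty,z)",f.round(1),"M",(get_wrist_torque()-m0).round(2),"err mm",(d*1e3).round(2),get_grip_width().round(3))
    if abs(f).max()>15: print("STOP");break
print(get_clock())
E
```

```text
Traceback (most recent call last):
AttributeError: 'float' object has no attribute 'round'
```

```bash
cat > ins.py <<'E'
from h import *
import sys
p0=np.array([0.58447402,-0.05356])-0.0003*TY
def T(f): return np.array([f[:2]@UX,f[:2]@TY,f[2]])
F0=np.array([ 0.41,-0.636,-4.32])
def run(s,s1,Z,step=.003,lim=15,vel=.04,dy=0,yaw=YAW):
    while s<s1-1e-6:
        s=min(s+step,s1); q=p0+s*UX+dy*TY
        servo_line([*q,Z],[180,0,yaw],vel=vel)
        f=T(get_force()-F0); e=get_ee_pos(); d=T(np.append(e[:2]-q,e[2]-Z))
        print(round(s,3),"F(x,ty,z)",f.round(1),"M",get_wrist_torque().round(2),"err mm",(d*1e3).round(2),round(get_grip_width(),3))
        if abs(f).max()>lim: print("STOP");break
    print(get_clock())
E
python3 -c "
from ins import *
run(.033,.0725,.1213)"
```

```text
0.036 F(x,ty,z) [ 0.  -0.4  0.7] M [-0.02 -0.09  0.05] err mm [0.01 0.03 0.03] 0.696
0.039 F(x,ty,z) [ 0.7 -1.  -0.7] M [-0.03 -0.1   0.  ] err mm [0.16 0.01 0.04] 0.691
0.042 F(x,ty,z) [ 0.4 -0.5 -0.6] M [-0.04 -0.06  0.03] err mm [ 0.21 -0.    0.  ] 0.691
0.045 F(x,ty,z) [ 0.8 -0.7 -0.3] M [-0.05 -0.04 -0.  ] err mm [ 0.2  -0.01 -0.  ] 0.696
0.048 F(x,ty,z) [ 0.3  0.1 -1.4] M [-0.09 -0.1  -0.02] err mm [ 0.2  -0.02 -0.02] 0.692
0.051 F(x,ty,z) [ 0.4 -0.2  0.3] M [-0.02 -0.04  0.05] err mm [ 0.19 -0.01  0.01] 0.691
0.054 F(x,ty,z) [-0.1 -1.1 -0.3] M [-0.04 -0.08 -0.02] err mm [ 0.19 -0.02 -0.01] 0.696
0.057 F(x,ty,z) [-0.5 -1.1  0.3] M [-0.   -0.09 -0.01] err mm [ 0.19 -0.    0.01] 0.691
0.06 F(x,ty,z) [ 1.7 -1.4  0.6] M [-0.02 -0.04 -0.05] err mm [ 0.17 -0.02 -0.01] 0.692
0.063 F(x,ty,z) [ 0.6 -1.2 -0.1] M [-0.   -0.04  0.  ] err mm [0.16 0.01 0.02] 0.694
0.066 F(x,ty,z) [ 0.3 -1.  -0. ] M [ 0.02 -0.09 -0.02] err mm [ 0.19 -0.    0.01] 0.694
0.069 F(x,ty,z) [ 0.5 -0.6 -0.2] M [-0.04 -0.07  0.01] err mm [0.21 0.03 0.04] 0.69
0.072 F(x,ty,z) [ 0.5 -1.4  0. ] M [ 0.01 -0.03 -0.03] err mm [ 0.18 -0.01 -0.  ] 0.689
0.072 F(x,ty,z) [ 0.7 -1.2 -0.8] M [-0.03 -0.11 -0.03] err mm [-0.02  0.01  0.01] 0.693
22.4833
```

```bash
python3 -c "
from ins import *
run(.0725,.128,.1212,step=.008)
c=capture('scene');cv2.imwrite('pics/s6.png',cv2.resize(c['img'][180:290,320:500],None,fx=4.4,fy=4.4,interpolation=cv2.INTER_CUBIC))
c=capture('side');cv2.imwrite('pics/d6.png',cv2.resize(c['img'][220:370,190:340],None,fx=4,fy=4,interpolation=cv2.INTER_CUBIC))
"
```

```text
0.08 F(x,ty,z) [ 0.7 -0.7 -0.1] M [-0.03 -0.01 -0.03] err mm [ 0.38 -0.03 -0.02] 0.688
0.088 F(x,ty,z) [ 0.8 -0.8 -0.1] M [-0.08 -0.1   0.04] err mm [ 0.34 -0.03 -0.01] 0.691
0.097 F(x,ty,z) [ 0.2 -0.4  0.2] M [-0.02 -0.    0.02] err mm [ 0.3  -0.04 -0.01] 0.688
0.105 F(x,ty,z) [ 0.8  0.1 -1.2] M [-0.01 -0.11 -0.03] err mm [ 0.3  -0.04  0.  ] 0.691
0.113 F(x,ty,z) [ 0.2 -0.2 -0.5] M [-0.02 -0.05 -0.06] err mm [ 0.3  -0.03  0.  ] 0.69
0.121 F(x,ty,z) [ 0.8 -0.9  0.7] M [ 0.03 -0.1   0.03] err mm [ 0.31 -0.05 -0.01] 0.69
0.128 F(x,ty,z) [ 0.5 -1.2 -0.2] M [-0.02 -0.06  0.01] err mm [ 0.29 -0.02  0.  ] 0.691
24.925
```

View pics/s6.png

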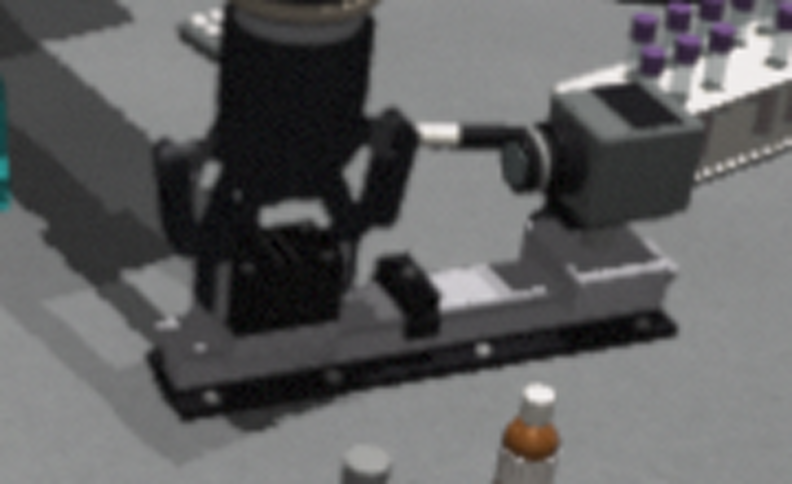

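View pics/d6.png

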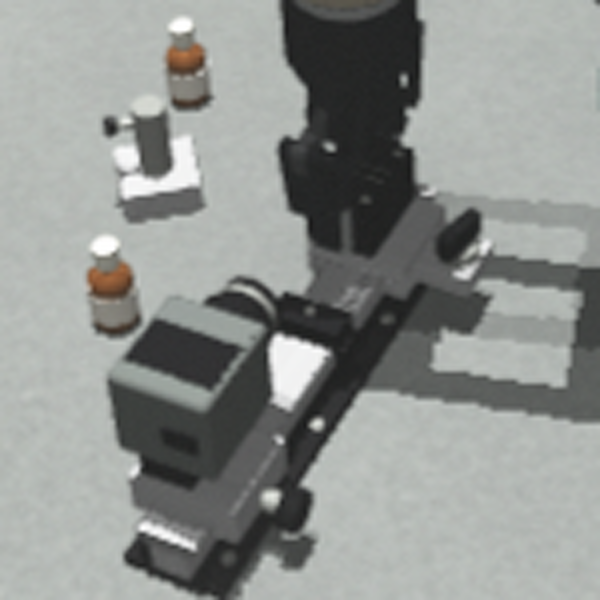

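```bash
python3 -c "
from ins import *
q=p0+.128*UX
servo_line([*q,.1209],O,vel=.03)
grip(1.0); print(get_grip_width(),(get_force()).round(2))
servo_line([*q,.20],O,vel=.15)
grip(0.0,60)
c0=q-.0097*TY   # carrier origin
b=c0-(.030+.011+.02)*UX
o=[180,0,YAW-90]
reach([*b,.20],o); print(get_qpos().round(1))
servo_line([*b,.127],o,vel=.12); hold(.2); print(get_force().round(2),get_ee_pos(),get_clock())
c=capture('scene');cv2.imwrite('pics/s7.png',cv2.resize(c['img'][180:290,320:500],None,fx=4.4,fy=4.4,interpolation=cv2.INTER_CUBIC))
c=capture('wrist');cv2.imwrite('pics/w7.png',c['img'])
"
```

```text
0.998934490575004 [ 1.09 -0.4  -0.12]
[-6.3 13.6 97.9  0.  68.5  8.8]
[-0.19 -0.61  0.33] [0.59309374 0.01365119 0.12818947] 29.3833
```

View pics/s7.png

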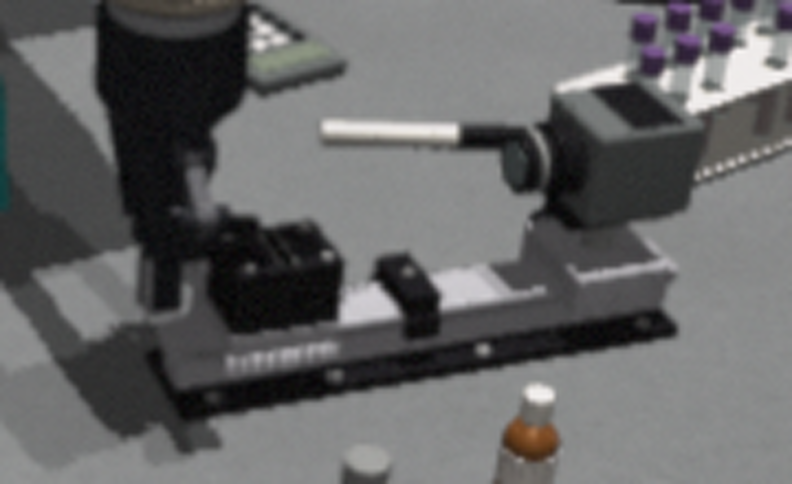

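View pics/w7.png

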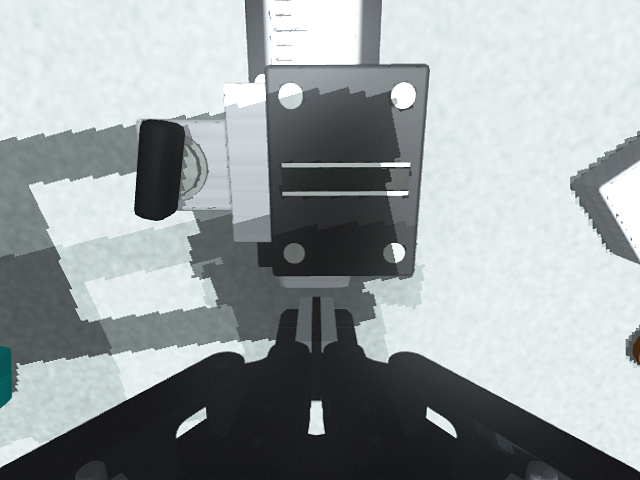

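```bash
python3 -c "
from ins import *
o=[180,0,YAW-90]
c0=p0+.128*UX-.0097*TY
d=-.061
servo_line([*(c0+(d+.012)*UX),.127],o,vel=.1);hold(.15)
f0=get_force();d+=.012
while d<.012:
    st=.004 if d<-.008 else .001
    d+=st; q=c0+d*UX
    servo_line([*q,.127],o,vel=.05)
    if d>-.008: hold(.05)
    f=T(get_force()-f0); e=(get_ee_pos()[:2]-q)@UX
    print(round(d,4),f.round(1),round(e*1e3,2))
    if f[0]<-14: print('STOP');break
print(get_clock(),get_ee_pos())
c=capture('wrist');cv2.imwrite('pics/w8.png',c['img'])
for n in('carrier','rail_home','knob_grip','block_top','stop_face'):
    for q in spot_point(n,c)[:1]: print(n,np.round(q['pixel'],1),round(q['confidence'],2))
import pickle;pickle.dump(c,open('w8.pkl','wb'))
"
```

```text
-0.045 [-0.7 -1.   0. ] 0.11
-0.041 [-1.4  0.1  0.8] 0.21
-0.037 [ 0.1  0.9 -0.3] 0.29
-0.033 [-1.  -0.6 -0.1] 0.32
-0.029 [-0.2  0.7  0.7] 0.35
-0.025 [-0.8  0.  -0.6] 0.33
-0.021 [-0.4  0.4 -0.8] 0.32
-0.017 [-0.9  1.  -0.5] 0.34
-0.013 [-1.   1.6 -0.4] 0.33
-0.009 [ 0.3  0.4 -1.3] 0.34
-0.005 [-0.9 -0.1 -0.1] 0.23
-0.004 [ 0.5  0.1 -0.1] 0.04
-0.003 [-2.1  0.6 -0.1] -0.07
-0.002 [-2.3 -0.1 -0.1] 0.01
-0.001 [-2.1  0.5 -0.5] 0.12
0.0 [-0.7  0.3 -0. ] 0.1
0.001 [-1.3  0.4 -0.4] 0.1
0.002 [-1.6  0.8 -0.6] 0.08
0.003 [-1.5  0.8 -0.7] 0.04
0.004 [-6.3  1.1  0.3] -0.81
0.005 [-9.7 -0.5  2.8] -1.67
0.006 [-13.   -1.    3.4] -2.54
0.007 [-16.4  -1.6   5.3] -3.38
STOP
36.3 [0.60941449 0.07604245 0.12729257]
carrier [207.6 311. ] 0.6
knob_grip [227.6 166.8] 0.79
block_top [246.4 346.7] 0.8
stop_face [138.7 317.4] 0.71
```

View pics/w8.png

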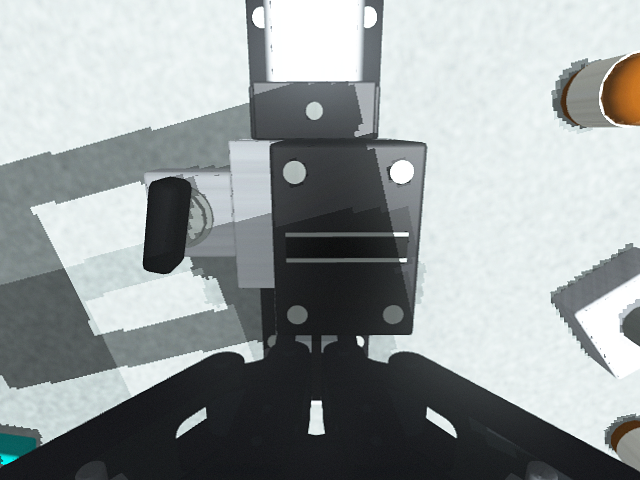

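```bash
python3 -c "
from ins import *
import pickle
c=pickle.load(open('w8.pkl','rb'))
im=c['img'][160:285,130:290];im=cv2.convertScaleAbs(im,alpha=2.5);cv2.imwrite('pics/w8z.png',cv2.resize(im,None,fx=4.5,fy=4.5,interpolation=cv2.INTER_CUBIC))
org=p0+.128*UX-.0097*TY+(.0032+.041)*UX
k=org-.054*TY
print('org',org,'knob',k)
print(proj(c,[[*k,.069],[*k,.060],[*(org+.01*TY),.089]]))
w=onz(c,(227.6,166.8),.06)[:2];print('net',w,(w-org)@UX,-(w-org)@TY)
w=onz(c,(246.4,346.7),.089)[:2];print('blk',w,(w-org)@UX,-(w-org)@TY)
q=get_ee_pos();servo_line([*(np.array(q[:2])-.02*UX),.127],vel=.1)
print(get_clock())
"
```

```text
org [0.61982551 0.11526865] knob [0.56770229 0.12938138]
[[231.75186498 157.64198808]
 [225.49002975 167.40049812]
 [249.21376439 346.14817294]]
net [0.56718791 0.12868677] -0.0008048981483570278 0.05431496484455211
blk [0.62984504 0.11346328] 0.0008759499138401012 -0.010143124562631554
36.9833
```

View pics/w8z.png

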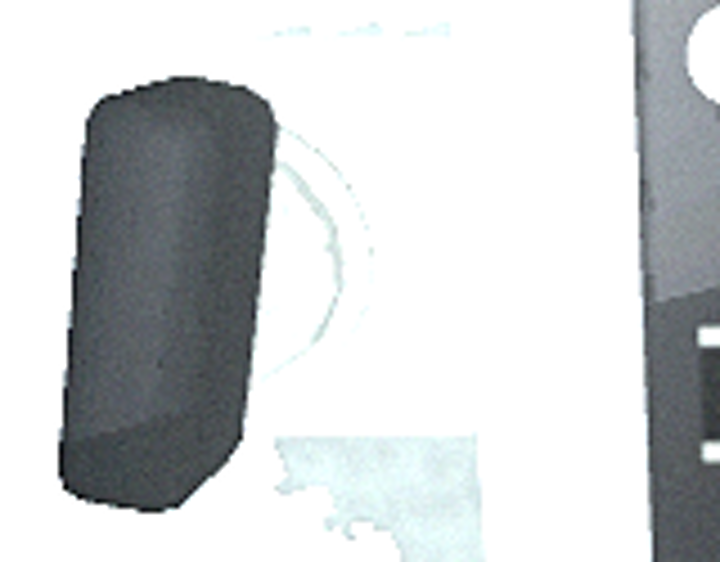

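```bash
python3 -c "
from ins import *
import pickle
c=pickle.load(open('w8.pkl','rb'))
f=lambda x,y:(160+y/4.5,130+x/4.5)
for a,b,z in(((65,460),(88,110),.067),((242,435),(276,120),.053)):
    v=(onz(c,f(*b),z)-onz(c,f(*a),z))[:2]; print(np.degrees(np.arctan2(v[1],v[0]))-YAW,np.linalg.norm(v))
k=np.array([0.56770229,0.12938138])
e=get_ee_pos();servo_line([e[0],e[1],.19],vel=.15)
yaw=YAW-90-11
grip(.42,50)
servo_line([*k,.19],[180,0,yaw],vel=.15);hold(.2)
c=capture('wrist');cv2.imwrite('pics/w9.png',c['img']);pickle.dump(c,open('w9.pkl','wb'))
print(get_ee_pos(),get_tool_rot(),get_clock(),get_grip_width(),get_qpos().round(1))
"
```

```text
-11.054440679866609 0.02853800388048342
-11.593532352683155 0.02845774303179567
[0.56806636 0.12862945 0.18998629] [ 1.79998569e+02 -9.33531709e-03 -2.61980114e+01] 38.925 0.4226142658162726 [ 5.  13.  99.8 -0.  67.2 31.2]
```

View pics/w9.png

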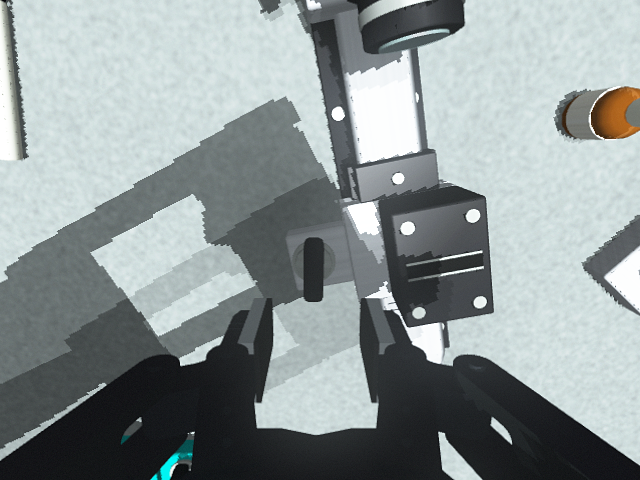

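```bash
python3 -c "
from ins import *
k=np.array([0.56770229,0.12938138])
y=YAW-90-11.3
servo_line([*k,.140],[180,0,y],vel=.15)
servo_line([*k,.124],[180,0,y],vel=.05);hold(.1);f0=get_force();print(f0.round(1),get_ee_pos())
grip(0.0,50);hold(.1);print(get_grip_width(),(get_force()-f0).round(1),get_wrist_torque().round(2))
a=11.3
while a<85:
    a=min(a+8,86); servo_line([*k,.124],[180,0,YAW-90-a],vel=.05)
    print(round(a,1),(get_force()-f0).round(1),get_wrist_torque().round(2),get_tool_rot()[2].round(1),round(get_grip_width(),3),round(get_clock(),2))
"
```

```text
[ 0.3 -0.2  0.1] [0.56785642 0.1293994  0.12419838]
0.11146071580275477 [-1.8 -0.6  2.3] [-0.12  0.15 -0.14]
19.3 [-2.8  1.2  5.5] [ 0.07  0.38 -0.03] -34.3 0.113 40.71
27.3 [-4.7  1.   5.7] [ 0.17  0.49 -0.  ] -42.1 0.117 41.0
35.3 [-4.3  1.3  5.9] [ 0.16  0.63 -0.07] -50.1 0.117 41.29
43.3 [-5.7  0.6  7.6] [ 0.01  0.77 -0.02] -58.1 0.114 41.58
51.3 [-7.5 -0.6  8.1] [-0.15  0.97 -0.1 ] -66.1 0.114 41.88
59.3 [-7.8 -1.1  9.5] [-0.28  1.1  -0.06] -74.1 0.114 42.17
67.3 [-8.9 -2.  10. ] [-0.44  1.28 -0.13] -82.1 0.115 42.46
75.3 [-8.6 -3.1 11.9] [-0.49  1.35 -0.02] -90.1 0.111 42.75
83.3 [-8.6 -3.4 10.8] [-0.6   1.41 -0.08] -98.1 0.116 43.04
86 [-10.   -3.5  11.5] [-0.58  1.4   0.03] -100.8 0.116 43.29
```

```bash
python3 -c "
from ins import *
import pickle
k=np.array([0.56770229,0.12938138])
grip(.45);hold(.1);print(get_grip_width(),get_force().round(1))
y=YAW-90-86
servo_line([*k,.20],[180,0,y],vel=.12);hold(.1);print(get_force().round(1))
b=k-.05*TY*-1*0
c=capture('wrist');cv2.imwrite('pics/w10.png',c['img']);pickle.dump(c,open('w10.pkl','wb'))
c=capture('side');cv2.imwrite('pics/d10.png',cv2.resize(c['img'][220:370,190:340],None,fx=4,fy=4,interpolation=cv2.INTER_CUBIC))
print(get_clock())
"
```

```text
0.4503650672148459 [0.5 0.1 0.3]
[-0.6 -0.2 -0.4]
44.7667
```

View pics/w10.png

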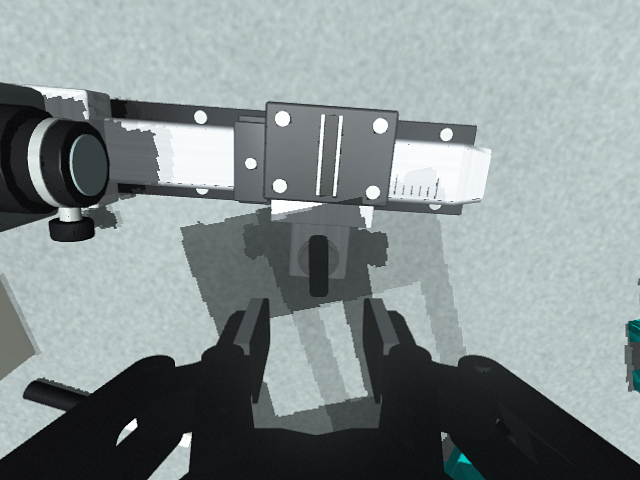

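View pics/d10.png

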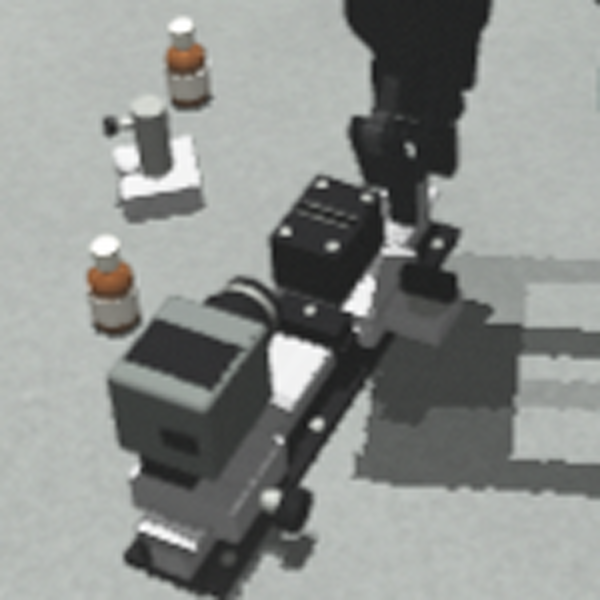

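```bash
python3 -c "
from ins import *
import pickle
c=pickle.load(open('w10.pkl','rb'))
H=np.array([onz(c,(r,q),.089)[:2] for q,r in[(282,119),(380,126),(279,186),(373,192)]])
m=H.mean(0); st=onz(c,(163,250.5),.052)[:2]
print('stop screw - block centre along rail',(st-m)@UX,'lat',-(st-m)@TY)
v=(H[0]-H[1])+(H[2]-H[3]);print('carrier yaw-rail',np.degrees(np.arctan2(v[1],v[0]))-YAW)
org=np.array([0.61982551,0.11526865]);print((m-org)@UX,-(m-org)@TY)
im=c['img'][215:310,270:370];cv2.imwrite('pics/w10z.png',cv2.resize(cv2.convertScaleAbs(im,alpha=2.5),None,fx=6,fy=6,interpolation=cv2.INTER_CUBIC))
# rail dir in this picture: dovetail/plate edges z .008
a=onz(c,(98,115),.008)[:2];b=onz(c,(126,475),.008)[:2];v=a-b;print('plate edge dir',np.degrees(np.arctan2(v[1],v[0])))
"
```

```text
stop screw - block centre along rail 0.041751812042014294 lat 0.008743370963930734
carrier yaw-rail 0.24209346313267588
-0.0011798866398580127 -0.008806395284945475
plate edge dir 74.70871255578653
```

View pics/w10z.png

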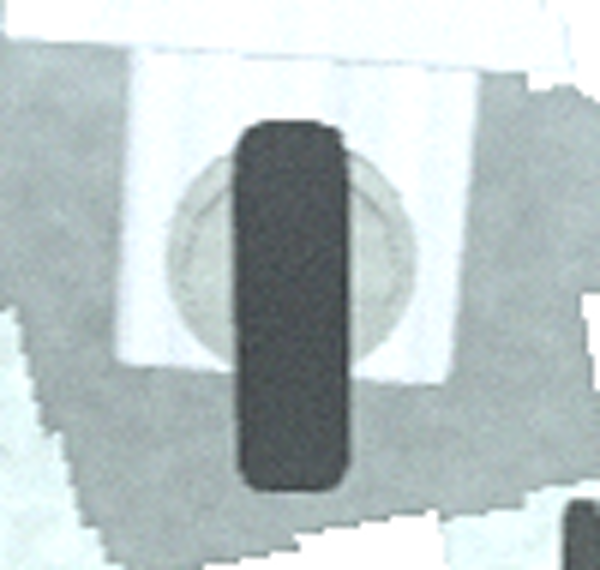

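```bash
python3 -c "
from ins import *
import pickle
org=np.array([0.61982551,0.11526865])
e=get_ee_pos();servo_line([e[0],e[1],.24],vel=.2)
q=org-.005*UX-.0*TY
reach([*q,.24],[180,0,YAW-90]);hold(.2)
c=capture('wrist');pickle.dump(c,open('w11.pkl','wb'));cv2.imwrite('pics/w11.png',c['img'])
print(get_clock(),get_force().round(1),(np.array(c['eye'])[:2]-org)@UX)
im=c['img'][100:300,220:440];cv2.imwrite('pics/w11z.png',cv2.resize(cv2.convertScaleAbs(im,alpha=2),None,fx=3,fy=3,interpolation=cv2.INTER_CUBIC))
"
```

```text
46.7417 [0.1 0.1 0.1] 0.06924379730912002
```

View pics/w11.png

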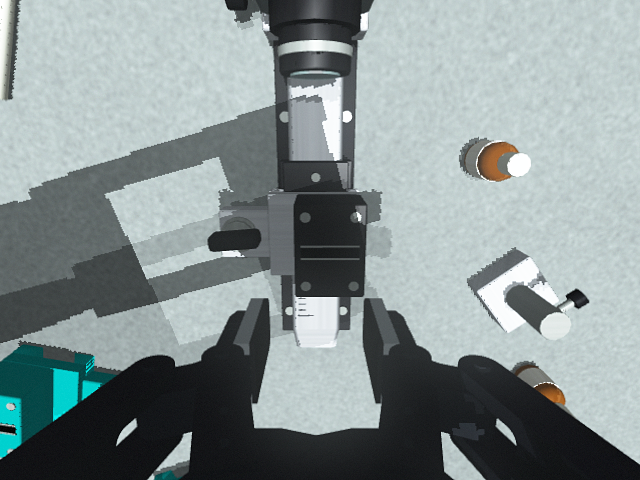

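View pics/w11z.png

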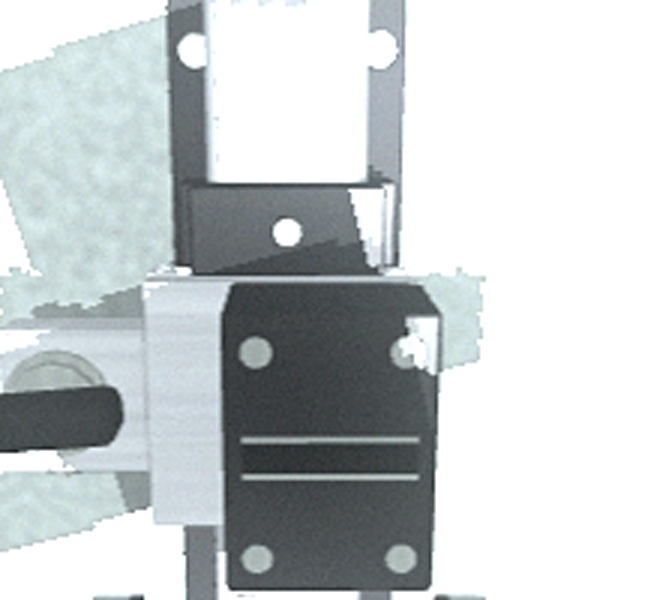

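```bash
python3 -c "
from workcell import *
print(get_clock(),get_force(),finish_job())"
```

```text
the job is handed in; nothing more can be done
46.7417 [0.11910043 0.10168365 0.08175916] None
```

The carrier is on the rail, home against the stop, with its clamp knob turned clockwise and released. I handed the job in at 46.7 s; no verdict was reported.

**What I did:**
- I gripped the carrier by its two end faces and lifted it out of the tray. A light touch on the bench gave its exact height in the grip.
- I threaded it onto the free end with the knob facing the robot; side forces stayed below 2 N.
- I released it, then pushed it with closed fingers until the stop resisted, with the force climbing to about 16 N.
- I gripped the knob bar, turned it from about 11° to 86° (about 1.5 rad), let go and backed off.

**What the last checks showed:**
- **Position:** the pictures put the saddle about 0 to 2 mm from the stop. I measured 41.8 mm from the stop screw to the block centre, where 40 mm is exact. It may have backed off about a millimetre during clamping, still inside the 5 mm limit.
- **Alignment:** the carrier lies within about 0.3° of the rail.
- **Knob:** the bar stands nearly across the rail.
- **Surroundings:** the arm was clear with no contact force. I never came near the photo camera, and the bystanders in view had not visibly moved.

**Not confirmed:**
- The gib force could not be measured; I inferred it from the knob angle.
- While I turned the knob, the torque reading about its axis stayed below about 0.15 N m, less than the expected 0.18 to 0.35 N m. There was also up to about 12 N of upward force on the tool. The pictures still show that the bar turned.

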